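# White-calibrate the colour meter and read the red proof

## Task

Take the colour meter out of its dock by the tail, lay it in the open rest with its nose facing the white tile, and let go. Then take it again over its orange trigger, so that it reads the white tile for a moment there, lift it, aim it squarely at the middle of the red patch from about 4 cm away without touching the panel, and hold it steady for two seconds with the trigger squeezed. Lay it back in the rest, nose to the white tile, and let go; take no reading of the other patches and leave everything else where it is.

Things in the scene. Friction and masses are not known exactly. Their poses are not given: they have to be found in the camera images.
- meter: colour meter, straight bar 180 long (x), 34 wide, 32 high, about 0.2 kg; origin under its middle, z up, balances near x = +5 mm. Grey nose with reading window at +x, white middle, black tail (x -90 to -16 mm). Reads along +x. At x = 0 to 40 mm: orange trigger (+y side, out to y = 22 mm) and fixed grey thumb rest (-y side, to -22 mm), both 18 mm high: 44 mm across, 40 squeezed
- meter_nose (a point): middle of the reading window at the meter's front end, at (90, 0, 16) mm in the meter; its x axis is the reading direction
- meter_tail (a point): middle of the part of the tail that stands out of the dock, at (-68, 0, 16) mm in the meter; the place to pinch it, across its 34 mm width, while it is in the dock
- meter_trigger (a point): point inside the meter midway between trigger and thumb rest, at (20, 0, 16) mm; pinching across y here squeezes the trigger
- trigger (a joint): travel of the orange trigger: 0 free, 0.004 m fully squeezed, spring 1 N (free) to 5 N (fully in); any ordinary grip across trigger and thumb rest squeezes it fully. The meter reads while it is squeezed more than 0.0025 m
- dock: grey charging dock with blue stripes (fixed), channel open above and at -x, 138 long, 61 wide, 50 high; origin on the table below the meter's origin, channel x = -34 to +96 mm, floor 12 mm up, inner width 49 mm (no room for fingers beside the meter). The meter starts in it, axes along the dock's, nose at +x, the last 56 mm of its tail standing out at -x; it lifts straight up and out
- rest: open blue rest (fixed): base 160x70x6 mm (x -40 to +120 mm), two grey saddles 16 mm long at x = -27 and +71 mm with guiding flared cheeks (inner width 41 mm, up to 32 mm above the table), and an upright white tile 56 wide, up to 55 mm high, face at x = +104 mm. Origin on the table under the seat, x towards the tile
- rest_seat (a point): where the meter's origin comes to lie in the rest, 12 mm above the table, axes as the rest: meter along x with its nose 14 mm short of the white tile. Trigger and tail are free to reach there from above
- red_stand: red proof stand (fixed): wooden foot 65x60x10 mm with a panel 66 mm wide, 120 mm high that faces the robot and leans back, top at about z = 0.13; origin under the foot, x points to its back, away from the robot (its yaw is the heading in which one looks at the panel)
- red_patch (a point): centre of the round red patch (36 mm across) on the red stand's paper; 75 mm above the table. Axes: x points square into the panel (away from the robot and 25 degrees downward), y along the panel to the left, z up along the panel
- yellow_stand: yellow proof stand (fixed): wooden foot 65x60x10 mm with a panel 66 mm wide, 120 mm high that faces the robot and leans back, top at about z = 0.13; origin under the foot, x points to its back, away from the robot (its yaw is the heading in which one looks at the panel)
- yellow_patch (a point): centre of the round yellow patch (36 mm across) on the yellow stand's paper; 75 mm above the table. Axes: x points square into the panel (away from the robot and 25 degrees downward), y along the panel to the left, z up along the panel
- blue_stand: blue proof stand (fixed): wooden foot 65x60x10 mm with a panel 66 mm wide, 120 mm high that faces the robot and leans back, top at about z = 0.13; origin under the foot, x points to its back, away from the robot (its yaw is the heading in which one looks at the panel)
- blue_patch (a point): centre of the round blue patch (36 mm across) on the blue stand's paper; 75 mm above the table. Axes: x points square into the panel (away from the robot and 25 degrees downward), y along the panel to the left, z up along the panel
- paint_tube_4: part-used aluminium paint tube with a black label and black cap, lying between dock and rest, 104x32x24 mm, long axis = its x; bystander, loose
- paint_tube_3: part-used aluminium paint tube with a yellow label, lying at the right, 114x29x22 mm, long axis = its x; bystander, loose
- bulldog_clip: steel bulldog clip lying at the near right, 58x50x26 mm; bystander, loose
- sanding_block: brown sanding block lying at the right, 42x72x30 mm; bystander, loose
- gouge_b: carving gouge with a pale wooden handle, lying at the left, 137x25x25 mm; bystander, loose
- gouge_c: carving gouge with a brown wooden handle, lying at the left, 137x25x25 mm; bystander, loose

How it is judged (in metres and radians):
On the way, in this order (a step that is already met when the one before it is completed fails the run):
1. the meter lies in the open rest, nose to the white tile, let go (x of meter in the frame of rest_seat between -0.02 and 0.014 m and y of meter in the frame of rest_seat between -0.007 and 0.007 m and z of meter in the frame of rest_seat between -0.004 and 0.005 m and angle between the x axis of meter and the x axis of rest, either way round below 0.12 rad and x of meter_nose in the frame of rest_seat above 0.05 m and angle between meter's own z axis and vertical below 0.1 rad and value of joint trigger below 0.001 m and contact force between the fingers and meter below 0.2 N and linear speed of meter below 0.02 m/s), for 0.2 s.
2. the meter is taken over its trigger while it lies in the rest, and so reads the white tile (x of meter in the frame of rest_seat between -0.02 and 0.014 m and y of meter in the frame of rest_seat between -0.007 and 0.007 m and z of meter in the frame of rest_seat between -0.004 and 0.005 m and angle between the x axis of meter and the x axis of rest, either way round below 0.12 rad and x of meter_nose in the frame of rest_seat above 0.05 m and angle between meter's own z axis and vertical below 0.1 rad and value of joint trigger above 0.0025 m and contact force between the fingers and meter above 1 N), for 0.2 s.
3. with the trigger squeezed, the meter is aimed squarely at the red patch and held steady for 1.5 s (x of red_patch in the frame of meter_nose between 0.02 and 0.06 m and y of red_patch in the frame of meter_nose between -0.009 and 0.009 m and z of red_patch in the frame of meter_nose between -0.009 and 0.009 m and angle between the x axis of meter and the x axis of red_patch, either way round below 0.15 rad and value of joint trigger above 0.0025 m and linear speed of meter below 0.02 m/s and angular speed of meter below 0.12 rad/s), for 1.5 s.
At the end, for the whole second after the job is handed in: The meter lies upright in the open rest, nose to the white tile (20 mm short to 14 mm beyond its seat along it, 7 mm across, 0.12 rad), trigger out, let go, at rest. Before: held 1.5 s with its window 20 to 60 mm from the red patch, its axis within 9 mm of the middle each way and 0.15 rad of square (all of step 1); the robot touches nothing.
It fails at once if a bystander was moved more than 30 mm (distance of any of paint_tube_4, paint_tube_3, bulldog_clip, sanding_block, gouge_b, gouge_c from where it was at the start of the episode above 0.03 m).
It fails at once if the meter struck a proof stand (contact force between meter and red_stand above 2 N or contact force between meter and yellow_stand above 2 N or contact force between meter and blue_stand above 2 N).
It fails at once if a steady reading was taken of the yellow or the blue patch ((x of yellow_patch in the frame of meter_nose between 0.02 and 0.06 m and y of yellow_patch in the frame of meter_nose between -0.009 and 0.009 m and z of yellow_patch in the frame of meter_nose between -0.009 and 0.009 m and angle between the x axis of meter and the x axis of yellow_patch, either way round below 0.15 rad and value of joint trigger above 0.0025 m and linear speed of meter below 0.02 m/s and angular speed of meter below 0.12 rad/s) or (x of blue_patch in the frame of meter_nose between 0.02 and 0.06 m and y of blue_patch in the frame of meter_nose between -0.009 and 0.009 m and z of blue_patch in the frame of meter_nose between -0.009 and 0.009 m and angle between the x axis of meter and the x axis of blue_patch, either way round below 0.15 rad and value of joint trigger above 0.0025 m and linear speed of meter below 0.02 m/s and angular speed of meter below 0.12 rad/s)).
It also fails if it takes over 67 s, if anything falls off the work surface, if the arm or the gripper's body presses on something with over 40 N, if the wrist force passes 120 N, or if a joint passes its speed limit or range.

## Robot

A 6-joint arm with a two-finger parallel gripper is mounted at the origin on a cart in front of the work surface, level with it; the furniture and walls round the work are solid. World frame = base frame: x ahead of the robot, y to its left, z up, the work surface at z = 0. Lengths are in mm, angles in rad, forces in N, time in s.
With the tool pointing down it reaches from about 250 to 850 mm from the base axis. Payload 12.5 kg.
Tool frame: the origin (TCP) lies between the finger pads; the fingertips stand 17 mm ahead of it and the grasp point (between the pads) lies 2 mm behind it; z points along the fingers, y is the direction in which the jaws open and shut (so a half turn about z gives the same grasp; the last joint's range is limited). The gripper opens to 93 mm and grips with 3 to 60 N. Pads are 15 mm wide; open, the fingers measure 128 mm over their backs; the gripper's body (75 mm by 188 mm) begins 65 mm behind the grasp point.
Start: joints at [-1.208, 0.351, 1.652, -0, 1.139, -0.085], TCP at [238.157, -495.748, 235.633] pointing down, gripper open.
Joint ranges: [-2.75, 2.75], [-0.79, 2.1], [0.01, 2.65], [-1.57, 4.71], [0.07, 3.14], [-2.87, 2.87]. Speed limits (rad/s): [2.22, 2.22, 2.79, 3.14, 3.14, 3.14].

## Interface

Orientations are given as a 3x3 rotation matrix whose columns are the frame's x, y, z axes.
In Python, from rig import sensors, vision, ticket gives the robot as it stands. The module is installed in compiled form; this text tells all that it offers.
- The arm moves only by the shell command python3 -m crank 'ROWS' [FORCE]. ROWS is JSON, a list that holds one entry, the list of rows, each a list of 7 numbers: the shift along the tool's x, y, z in mm, then the turn, a rotation vector about the tool's x, y, z in rad, then the finger opening in mm, from 0 to 93. A call has 1 to 5 rows; each row shifts and turns the pose as measured when the row begins, along the tool's axes as they then stand; what a row does not reach is not made up. A row lasts 1/8 s, in which the tool goes at most 62.5 mm and 10.7 degrees, less where a joint would pass 70% of its speed; a pose out of reach is approached as far as the arm can. A call with a gripper value outside its range is refused whole. The fingers move at their own pace and stop on an object; FORCE is the grip in N (left out, the last holds). Time passes only in rows, so rows that do not move let the fingers close. It gives the time, the measured TCP pose, the force and the opening at its end, in the units of the state.
- sensors.state(): the state, without advancing time (a new reading comes with each control period).
- vision.get_image(name): name is "side" or "top" or "wrist"; returns a dict with "img" (400x640x3 uint8, red, green, blue), "depth" (400x640 float32, mm along the optical axis (not along the pixel's ray), 0 where there is no reading), "fx", "fy", "cx", "cy" (pixels), "view" (4x4, takes a point from world to camera coordinates); the wrist camera has in their place "tool_from_camera" (4x4, takes a point from camera to tool coordinates, whose origin is the TCP and whose axes are the flange's). Camera axes: x right, y up, looking along -z (the intrinsics and any distortion apply to the point x, -y, -z); pixel columns grow to the right and rows downward; lengths in mm; the calibration is good to about 2 mm. A picture is of the moment at which its call begins: read the wrist's pose just before it.
- ticket.close_job(): hands the job in, once; it reports no verdict.
Trained networks look in a picture, given as the dict that the camera call returned (one of the last four; its "shot" number tells which), for a name from the list of things; names that differ only in an ending like _2 or _b are one class to them, and where a whole thing is asked for, a point or a joint stands for the part that bears it (a point fixed in the world has none). Each returns a list of dicts, best first, with "conf" (0 to 1); they miss things now and then, are a little off and sometimes report something else, mostly with a low value. They report only what shows in the picture. A call takes as long as a camera call.
- vision.outline_of(picture, name): "region" (400x640 bool, what is visible of it) and "box" ([left, top, width, height] in pixels, round what is visible of it).
- vision.place_of(picture, name): "centre" ([column, row] in pixels: a listed point, or the origin of a listed thing).
The state is a dict: "time": time; "q": joint angles; "joint_vel": joint speeds; "tau": joint torques, N m; "eef_pos": TCP position; "tool_rot": TCP orientation; "force": force on the tool from outside, world axes, zero at the start; "ft_torque": the same for the moment, N m; "gripper_width": finger opening in mm.
Only numpy, scipy, OpenCV 4.12 (cv2) and the standard library are available. Lean on these libraries where they do the work, as an engineer would, in place of code of your own. Each camera call takes 0.05 s, during which the arm holds its last target. There are 200 camera calls.

## Working session

There is one attempt and no reset: what is moved stays moved. The work goes in short steps, Python scripts to look and compute and a shell command to move; the robot and the scene stay as the last step left them, time stands still between calls to the robot, and variables do not carry over. Pictures are saved under pics/ and viewed, about 8 in all and at most 12, crops included, and the job is handed in when it is done.

```bash
mkdir -p pics
cat > h.py <<'E'
import numpy as np, cv2
from rig import sensors, vision, ticket
def w2c(p): 
    return np.array(p["view"]) if "view" in p else None
def world_from_cam(p,st=None):
    if "view" in p: return np.linalg.inv(np.array(p["view"]))
    T=np.eye(4); T[:3,:3]=np.array(st["tool_rot"]); T[:3,3]=st["eef_pos"]
    return T@np.array(p["tool_from_camera"])
def deproj(p,u,v,d,T):
    x=(u-p["cx"])/p["fx"]*d; y=-(v-p["cy"])/p["fy"]*d
    return (T[:3,:3]@np.array([x,y,-d])+T[:3,3])
def cloud(p,mask,T):
    m=mask&(p["depth"]>0); v,u=np.nonzero(m); d=p["depth"][m]
    c=np.stack([(u-p["cx"])/p["fx"]*d,-(v-p["cy"])/p["fy"]*d,-d],1)
    return c@T[:3,:3].T+T[:3,3]
def proj(p,P,T):
    c=np.linalg.inv(T)@np.append(P,1); return p["cx"]-p["fx"]*c[0]/c[2], p["cy"]+p["fy"]*c[1]/c[2]
def save(p,n): cv2.imwrite("pics/"+n,p["img"][:,:,::-1])
E
python3 - <<'E'
from h import *
s=sensors.state(); print(s)
for n in ["top","side"]:
    p=vision.get_image(n); save(p,n+"0.png"); T=world_from_cam(p,s)
    print(n,[k for k in p], T[:3,3].round())
    for o in ["meter","dock","rest","red_stand","yellow_stand","blue_stand","paint_tube_4"]:
        r=vision.outline_of(p,o)
        for q in r[:2]:
            c=cloud(p,q["region"],T)
            print(o,round(q["conf"],2),q["box"],len(c),np.median(c,0).round() if len(c) else'',c.min(0).round() if len(c) else '',c.max(0).round() if len(c) else '')
    for o in ["meter","meter_nose","meter_tail","meter_trigger","rest","rest_seat","dock","red_patch","yellow_patch","blue_patch"]:
        for q in vision.place_of(p,o)[:2]:
            u,v=q["centre"]; d=p["depth"][int(v),int(u)]
            print(" ",o,round(q["conf"],2),round(u,1),round(v,1),deproj(p,u,v,d,T).round(1))
E
```

```text
{'time': 0.0, 'q': array([-1.20757860e+00,  3.51199185e-01,  1.65244126e+00,  1.09182080e-05,
        1.13909431e+00, -8.46342034e-02]), 'joint_vel': array([-4.79080000e-04,  6.18994346e-04, -1.57758640e-03, -1.03585560e-03,
       -4.73571277e-05, -1.84751855e-03]), 'tau': array([ 4.90642342e-04, -4.97319174e+01, -2.85264051e+01,  6.99084671e-02,
        2.56298290e-02, -7.94119910e-05]), 'eef_pos': array([ 238.0569727 , -495.44378384,  235.11518352]), 'tool_rot': array([[ 9.01381360e-01,  4.33025965e-01, -3.96500994e-04],
       [ 4.33026133e-01, -9.01380730e-01,  1.07111301e-03],
       [ 1.06421388e-04, -1.13717659e-03, -9.99999348e-01]]), 'force': array([0.14778735, 0.17186895, 0.65479879]), 'ft_torque': array([-0.03322583,  0.01099982, -0.0013179 ]), 'gripper_width': 93.01180946382242}
top ['img', 'depth', 'fx', 'fy', 'cx', 'cy', 'view', 'shot'] [ 359.   54. 1305.]
meter 0.81 [255.7, 195.6, 17.0, 67.1] 1000 [480. 175.  43.] [388. 154.  -5.] [570. 200.  52.]
meter 0.71 [253.2, 190.8, 25.6, 50.0] 551 [531. 171.  42.] [444. 145.  -0.] [580. 207.  56.]
dock 0.71 [254.6, 188.5, 21.4
[... 2686 characters left out ...]
7.2  46.4]
  meter 0.63 208.4 324.0 [581.6 418.3  11.8]
  meter_nose 0.57 286.3 254.9 [548.9 189.   39.3]
  meter_nose 0.27 362.4 212.3 [500.5 -93.3   3.6]
  meter_tail 0.6 345.0 277.1 [398.  189.6  41.4]
  meter_trigger 0.59 308.8 261.9 [ 23.5 887.3 751.9]
  meter_trigger 0.16 292.8 192.0 [648.9   9.7  77.4]
  rest 0.58 362.1 215.6 [493.6 -78.1   4.6]
  rest 0.26 401.3 182.2 [ 4.756e+02 -2.918e+02 -3.000e-01]
  rest_seat 0.67 362.5 216.0 [490.3 -73.7   7.2]
  dock 0.91 319.2 277.1 [451.1 207.6  31.4]
  dock 0.31 297.5 217.2 [623.8  30.4  20.2]
  red_patch 0.84 294.8 190.1 [647.4   2.5  79.7]
  yellow_patch 0.78 306.4 174.3 [667.8 -84.6  76.4]
  blue_patch 0.9 275.9 211.5 [638.   99.7  74.4]
```

Run:
```python
from h import *
a=cv2.imread("pics/top0.png")[120:280,150:460]; b=cv2.imread("pics/side0.png")[130:350,190:430]
cv2.imwrite("pics/a.png",cv2.resize(a,None,fx=2.5,fy=2.5,interpolation=2))
s=sensors.state()
for n in ["top","side"]:
    p=vision.get_image(n);T=world_from_cam(p)
    full=cloud(p,p["depth"]>0,T)
    # meter+dock top strip: points z 38..56
    m=full[(full[:,0]>375)&(full[:,0]<600)&(full[:,1]>130)&(full[:,1]<220)&(full[:,2]>38)&(full[:,2]<60)]
    t=m[m[:,0]<440]
    print(n,'tail n',len(t),'y',np.percentile(t[:,1],[5,50,95]).round(1),'x',np.percentile(t[:,0],[1,50]).round(1),'z',np.median(t[:,2]))
    print(' polyfit tail',np.polyfit(t[:,0],t[:,1],1), 'rect',cv2.minAreaRect(m[:,:2].astype(np.float32)),len(m))
    r=full[(full[:,0]>440)&(full[:,0]<630)&(full[:,1]>-135)&(full[:,1]<-30)&(full[:,2]>3)&(full[:,2]<40)]
    print(' rest base',cv2.minAreaRect(r[:,:2].astype(np.float32)),len(r))
    q=full[(full[:,0]>440)&(full[:,0]<630)&(full[:,1]>-135)&(full[:,1]<-30)&(full[:,2]>20)&(full[:,2]<40)]
    for lo,hi in ((440,500),(530,590)):
        k=q[(q[:,0]>lo)&(q[:,0]<hi)]; 
        if len(k): print('  saddle',len(k),k.min(0).round(),k.max(0).round(),k.mean(0).round(1))
    k=full[(full[:,0]>560)&(full[:,0]<630)&(full[:,1]>-135)&(full[:,1]<-30)&(full[:,2]>45)&(full[:,2]<60)]
    if len(k)>3: print('  tile',cv2.minAreaRect(k[:,:2].astype(np.float32)),len(k))
    rs=vision.outline_of(p,"red_stand")[0]
    c=cloud(p,cv2.erode(rs["region"].astype(np.uint8),np.ones((5,5)))>0,T); c=c[(c[:,2]>25)&(c[:,2]<130)]
    for _ in range(5):
        A=np.c_[c[:,1:],np.ones(len(c))]; co,*_=np.linalg.lstsq(A,c[:,0],rcond=None); e=abs(A@co-c[:,0]); c=c[e<max(4,np.percentile(e,85))]
    nn=np.array([1,-co[0],-co[1]]);nn/=np.linalg.norm(nn)
    print(' red plane n',nn.round(3),'yaw',np.arctan2(nn[1],nn[0]).round(3),'down',np.degrees(np.arcsin(nn[2])).round(1),len(c),'x at (y=4,z=75)',co@[4,75,1])
```

```text
top tail n 251 y [160.7 175.1 189.7] x [390.  413.4] z 43.50473201934415
 polyfit tail [1.92826798e-02 1.67173139e+02] rect ((486.3843688964844, 176.57669067382812), (192.87167358398438, 62.0040397644043), 0.5735660791397095) 1217
 rest base ((535.259033203125, -82.1595458984375), (104.393798828125, 190.00022888183594), 89.50297546386719) 1480
  saddle 48 [ 455. -106.   20.] [476. -45.  36.] [464.4 -79.1  28.8]
  saddle 47 [ 551. -119.   20.] [574. -57.  37.] [561.6 -90.9  27.9]
  tile ((600.2665405273438, -93.25714874267578), (54.70179748535156, 10.217754364013672), 82.02584075927734) 85
 red plane n [ 0.91  -0.024 -0.413] yaw -0.026 down -24.4 535 x at (y=4,z=75) 650.2372547505365
side tail n 263 y [164.4 180.6 192.4] x [386.9 412.5] z 42.45948139222435
 polyfit tail [1.69674332e-02 1.72746195e+02] rect ((483.3438720703125, 177.9659881591797), (194.6792755126953, 66.07096099853516), 0.8897411227226257) 1405
 rest base ((529.8569946289062, -74.43391418457031), (92.12041473388672, 161.6550750732422), 85.80968475341797) 978
  saddle 50 [ 452. -105.   20.] [473. -43.  34.] [461.9 -77.7  25.9]
  saddle 45 [ 549. -119.   20.] [589. -55.  32.] [559.5 -90.8  25.9]
  tile ((598.1470947265625, -91.9502944946289), (52.99352264404297, 13.030387878417969), 80.84387969970703) 70
 red plane n [ 0.911 -0.024 -0.411] yaw -0.026 down -24.3 565 x at (y=4,z=75) 649.4028986491384
```

View pics/a.png

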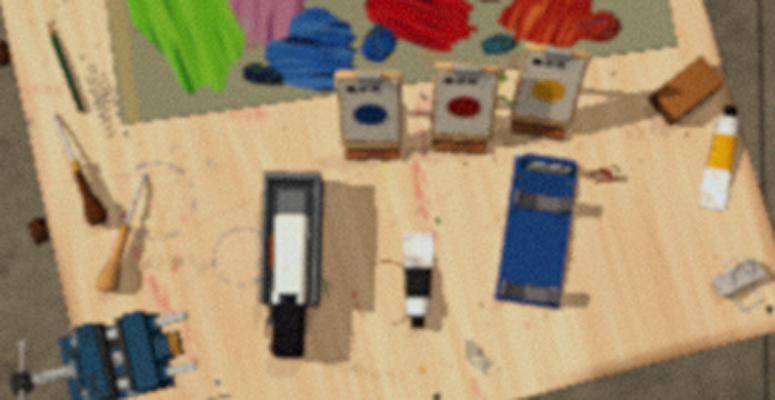

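The crop shows the dock with the meter at (290,240), its tail end at (287,350), and the rest with its tile end at the top at (540,230). The red stand is the middle one, at (462,105). That matches the depth fits. I'm moving to hover over the tail.

```bash
python3 -m crank '[[[36,-44,0,0,0,0,93],[36,-44,0,0,0,0,93],[36,-44,0,0,0,0,93],[36,-44,0,0,0,0,93],[36,-44,0,0,0,0,93]]]' >/dev/null
python3 -m crank '[[[36,-44,0,0,0,0,93],[36,-44,0,0,0,0,93],[36,-44,0,0,0,0,93],[36,-44,0,0,0,0,93],[36,-44,0,0,0,0,93]]]'
python3 -m crank '[[[0,0,0,0,0,0.145,93],[0,0,0,0,0,0.145,93],[0,0,0,0,0,0.145,93],[0,0,0,0,0,0,93]]]'
```

```text
time: 3.25
eef_pos: [375.8, 70.2, 236.5]
tool_rot: [[0.904, 0.427, 0.007], [0.427, -0.904, -0.003], [0.005, 0.006, -1.0]]
force: [1.1, -1.3, -0.3]
gripper_width: 92.8
time: 3.75
eef_pos: [376.0, 74.8, 236.8]
tool_rot: [[1.0, 0.003, 0.008], [0.003, -1.0, -0.002], [0.008, 0.002, -1.0]]
force: [-0.1, -0.1, -1.1]
gripper_width: 93.0
```

```bash
python3 -m crank '[[[12,-51,0,0,0,0,93],[12,-51,0,0,0,0,93],[0,0,0,0,0,-0.015,93],[0,0,0,0,0,0,93]]]'
python3 - <<'E'
from h import *
s=sensors.state(); p=vision.get_image("wrist"); save(p,"w1.png"); T=world_from_cam(p,s)
print(np.array(p["tool_from_camera"]).round(3),p["fx"],p["cx"],p["cy"])
f=cloud(p,p["depth"]>0,T)
t=f[(f[:,0]>375)&(f[:,0]<438)&(f[:,1]>140)&(f[:,1]<215)&(f[:,2]>35)&(f[:,2]<60)]
print(len(t), np.percentile(t,[1,50,99],axis=0).round(1), cv2.minAreaRect(t[:,:2].astype(np.float32)))
for o in ["meter","meter_tail","dock"]:
    for q in vision.place_of(p,o)[:1]:
        u,v=q["centre"]; print(o,q["conf"],u,v,deproj(p,u,v,p["depth"][int(v),int(u)],T).round(1))
E
```

```text
time: 4.25
eef_pos: [400.6, 178.7, 237.1]
tool_rot: [[1.0, 0.03, 0.009], [0.03, -1.0, -0.002], [0.009, 0.003, -1.0]]
force: [0.5, -0.6, 0.1]
gripper_width: 93.2
[[ 1.00000e-03  9.69000e-01  2.46000e-01  6.80470e+01]
 [ 1.00000e+00 -1.00000e-03  0.00000e+00 -2.92000e-01]
 [ 0.00000e+00  2.46000e-01 -9.69000e-01 -1.49525e+02]
 [ 0.00000e+00  0.00000e+00  0.00000e+00  1.00000e+00]] 336.02568516844644 317.3082011475317 203.09992914349948
1504 [[388.4 159.   38.2]
 [414.5 175.7  44.4]
 [437.5 191.9  46.6]] ((413.03192138671875, 175.16497802734375), (50.54216766357422, 33.303192138671875), 1.1940433979034424)
meter 0.66 319.7 111.2 [476.8 178.5  44.5]
meter_tail 0.74 322.7 174.6 [414.  173.4  44.9]
```

View pics/w1.png

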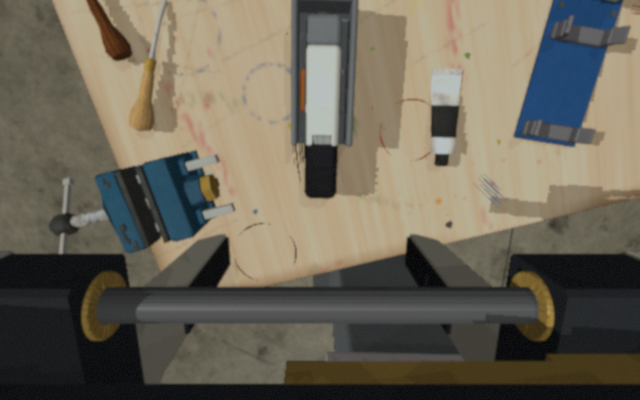

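The wrist view shows the tail at (321,170), with free space either side. Checking the clearance to the vise on the left (170,200) before descending.

```bash
python3 - <<'E'
from h import *
s=sensors.state(); p=vision.get_image("wrist"); T=world_from_cam(p,s)
f=cloud(p,p["depth"]>0,T)
k=f[(f[:,0]>330)&(f[:,0]<480)&(f[:,1]>215)&(f[:,1]<330)&(f[:,2]>8)&(f[:,2]<150)]
for y in range(215,330,10):
    b=k[(k[:,1]>=y)&(k[:,1]<y+10)]
    if len(b): print(y,len(b),b[:,0].min().round(),b[:,0].max().round(),b[:,2].max().round())
E
python3 -m crank '[[[4,1.5,40,0,-0.009,0,93],[4,1.5,40,0,0,0,93],[0,0,35,0,0,0,93],[0,0,0,0,0,0,93]]]'
```

```text
255 13 375.0 379.0 56.0
265 101 372.0 382.0 57.0
275 354 369.0 432.0 66.0
285 578 355.0 430.0 68.0
295 1064 353.0 427.0 83.0
305 1271 350.0 429.0 83.0
315 1155 349.0 432.0 83.0
325 405 348.0 429.0 84.0
time: 5.0
eef_pos: [410.8, 173.5, 121.0]
tool_rot: [[1.0, 0.023, 0.004], [0.023, -1.0, -0.001], [0.004, 0.001, -1.0]]
force: [0.0, -0.0, 0.5]
gripper_width: 93.1
```

```bash
python3 -m crank '[[[0,-2,40,0,-0.004,0,93],[0,0,40,0,0,0,93],[0,0,13,0,0,0,93],[0,0,0,0,0,0,93]]]' 40
python3 -m crank '[[[0,0,0,0,0,0,20],[0,0,0,0,0,0,20],[0,0,0,0,0,0,20],[0,0,0,0,0,0,20]]]' 60
```

```text
time: 5.5
eef_pos: [415.5, 175.9, 31.7]
tool_rot: [[1.0, 0.022, 0.009], [0.022, -1.0, 0.001], [0.009, -0.001, -1.0]]
force: [-0.2, 0.1, 0.1]
gripper_width: 93.1
time: 6.0
eef_pos: [417.5, 176.5, 35.4]
tool_rot: [[1.0, 0.022, 0.014], [0.022, -1.0, 0.003], [0.014, -0.002, -1.0]]
force: [-0.6, -0.1, -0.2]
gripper_width: 57.6
```

```bash
python3 -m crank '[[[-4,0,5,0,-0.012,0,55],[-3,0,4,0,-0.004,0,50],[-0.5,0,1,0,-0.001,0,20],[-0.5,0,1,0,-0.001,0,20],[-0.5,0,1,0,-0.001,0,20]]]' 60
python3 -m crank '[[[0,0,0,0,0,0,20],[0,0,0,0,0,0,20]]]' 60
```

```text
time: 6.62
eef_pos: [408.6, 176.3, 22.9]
tool_rot: [[1.0, 0.023, -0.006], [0.023, -1.0, 0.002], [-0.006, -0.002, -1.0]]
force: [-3.7, -5.7, 22.5]
gripper_width: 33.7
time: 6.88
eef_pos: [408.8, 176.2, 23.4]
tool_rot: [[1.0, 0.022, -0.006], [0.022, -1.0, 0.002], [-0.006, -0.002, -1.0]]
force: [0.2, 0.1, -0.3]
gripper_width: 33.9
```

```bash
python3 -m crank '[[[0,0,-15,0,0,0,20],[0,0,-30,0,0,0,20],[0,0,-35,0,0,0,20],[0,0,-35,0,0,0,20],[0,0,0,0,0,0,20]]]' 60
python3 - <<'E'
from h import *
s=sensors.state(); p=vision.get_image("wrist"); T=world_from_cam(p,s); save(p,"w2.png")
R=np.array(s["tool_rot"]); print(s["eef_pos"].round(1),s["force"],s["ft_torque"])
f=(cloud(p,p["depth"]>0,T)-s["eef_pos"])@R   # tool coords
k=f[(abs(f[:,1])<30)&(f[:,0]>10)&(f[:,0]<190)&(f[:,2]<35)&(f[:,2]>-60)]
for x in range(10,190,10):
    b=k[(k[:,0]>=x)&(k[:,0]<x+10)]
    if len(b): print(x,len(b),np.percentile(b[:,1],[2,50,98]).round(1),np.median(b[:,2]).round(1))
E
```

```text
time: 7.5
eef_pos: [408.7, 175.8, 144.2]
tool_rot: [[1.0, 0.023, -0.007], [0.023, -1.0, 0.002], [-0.007, -0.002, -1.0]]
force: [0.2, -0.8, -2.6]
gripper_width: 33.3
[408.7 175.8 144.2] [ 0.24154456 -0.82234837 -2.62913442] [0.03375808 0.11305318 0.04971921]
10 1861 [-16.   -0.   15.9] -21.1
20 1890 [-15.8  -0.   16.1] -21.0
30 1996 [-15.8   0.4  16.3] -21.1
40 2106 [-15.5   0.3  16.5] -21.2
50 2287 [-15.6   0.7  16.5] -21.2
60 2558 [-16.8   1.   20.3] -21.2
70 3218 [-20.    0.7  21.7] -21.4
80 3410 [-19.8   1.   21.8] -21.6
90 3613 [-19.7   1.   22. ] -21.6
100 2814 [-19.5   1.6  22.3] -21.0
```

View pics/w2.png

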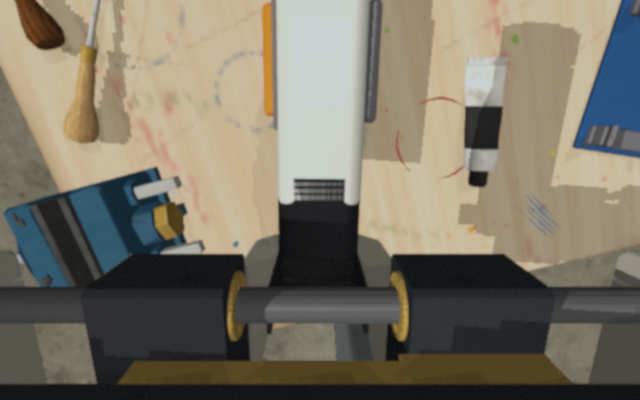

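The meter is held level and straight: white body at column 320, trigger at (268,60), thumb rest at (372,60). Nothing else has moved. Next I go part of the way and measure the rest past the meter.

```bash
python3 -m crank '[[[0,40,-20,0,0,0,20],[0,55,-20,0,0,0,20],[0,55,0,0,0,0,20],[0,0,0,0,0,0,20],[0,0,0,0,0,0,20]]]' 60
cat > rest.py <<'E'
from h import *
s=sensors.state(); p=vision.get_image("wrist"); T=world_from_cam(p,s); R=np.array(s["tool_rot"])
print(s["eef_pos"].round(1),"toolyaw",np.arctan2(R[1,0],R[0,0]).round(4))
f=cloud(p,p["depth"]>0,T)
f=f[(f[:,0]>430)&(f[:,0]<630)&(f[:,1]>-150)&(f[:,1]<-25)]
t=(f-s["eef_pos"])@R; f=f[~((abs(t[:,1])<30)&(t[:,2]<35))]
q=f[(f[:,2]>18)&(f[:,2]<40)]
for lo,hi in ((440,500),(530,585)):
    k=q[(q[:,0]>lo)&(q[:,0]<hi)]
    if len(k)>10: print('saddle',len(k),cv2.minAreaRect(k[:,:2].astype(np.float32)),k[:,2].max().round(1),k.mean(0).round(1))
k=f[(f[:,0]>575)&(f[:,2]>40)&(f[:,2]<70)]
if len(k)>10: print('tile',len(k),cv2.minAreaRect(k[:,:2].astype(np.float32)),k[:,2].max())
k=f[(f[:,2]>3)&(f[:,2]<18)]
print('base',len(k),cv2.minAreaRect(k[:,:2].astype(np.float32)))
E
python3 rest.py
python3 - <<'E'
from h import *
s=sensors.state(); p=vision.get_image("wrist"); T=world_from_cam(p,s); save(p,"w3.png"); R=np.array(s["tool_rot"])
# black/white boundary on top of meter, tool coords
A=np.array(p["tool_from_camera"])
g=p["img"][:,310:330].mean((1,2)); r=np.argmax(np.abs(np.diff(cv2.GaussianBlur(g[150:235].astype(np.float32).reshape(-1,1),(1,9),0).ravel())))+150
print("row",r,g[150:235:7].round())
print("boundary tool",deproj(p,320,r,p["depth"][r,320],A))
f=cloud(p,p["depth"]>0,A); 
for sg in (-1,1):
    k=f[(sg*f[:,1]>18.5)&(sg*f[:,1]<24)&(f[:,2]<5)&(f[:,2]>-30)&(f[:,0]>30)&(f[:,0]<150)]; print(len(k),np.percentile(k[:,0],[1,5,95,99]) if len(k) else '',np.median(k[:,2]))
for o in ["rest","rest_seat"]:
    for q in vision.place_of(p,o)[:1]:
        u,v=q["centre"]; print(o,q["conf"],u,v,deproj(p,u,v,p["depth"][int(v),int(u)],T).round(1))
E
```

```text
time: 8.18
eef_pos: [408.9, 21.5, 179.0]
tool_rot: [[1.0, 0.023, -0.018], [0.023, -1.0, 0.001], [-0.018, -0.001, -1.0]]
force: [0.1, 0.5, -2.2]
gripper_width: 33.8
[408.9  21.5 179. ] toolyaw 0.0234
saddle 504 ((463.9303894042969, -76.65528106689453), (62.25861358642578, 16.022724151611328), 82.64715576171875) 34.1 [463.  -83.2  27.7]
saddle 639 ((559.7703857421875, -88.52459716796875), (62.754112243652344, 16.251977920532227), 86.70092010498047) 34.8 [558.8 -98.2  27. ]
base 10656 ((514.867431640625, -82.56607055664062), (70.81938171386719, 128.3696746826172), 83.54331970214844)
row 178 [209. 209. 209. 209. 178.  67.  72.  64.  37.  37.  37.  27.  27.]
boundary tool [ 45.53446589   0.72573935 -21.63431003]
634 [ 69.19315589  70.94370985 105.71108897 107.24730702] -14.218560567647899
1413 [ 66.81449924  69.08000351 107.2250789  108.72856808] -14.29942522300908
rest 0.63 429.1 100.5 [491.6 -77.5   7.2]
rest_seat 0.87 432.5 100.4 [491.8 -80.9   6.5]
```

View pics/w3.png

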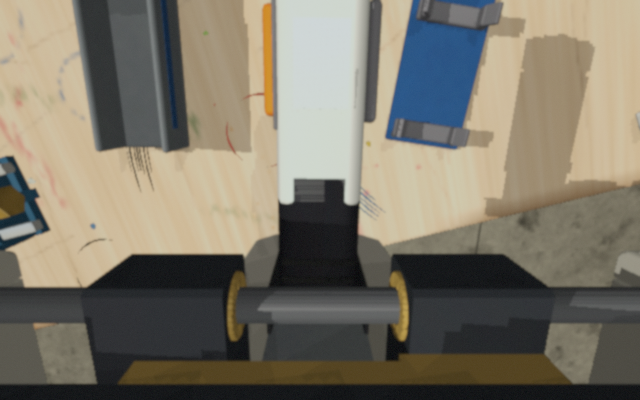

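```bash
python3 -m crank '[[[5,46,0,0,0.009,0,20],[5,46,0,0,0.009,0,20],[0,0,10,0,0,0.07,20],[0,0,20,0,0,0.06,20],[0,0,0,0,0,0,20]]]' 60
python3 -m crank '[[[0,0,0.5,0,0,0,20]]]' 60
```

```text
time: 9.0
eef_pos: [423.1, -68.5, 148.3]
tool_rot: [[0.995, -0.099, 0.002], [-0.099, -0.995, 0.001], [0.002, -0.001, -1.0]]
force: [0.2, -1.0, -1.6]
gripper_width: 33.4
time: 9.12
eef_pos: [423.5, -68.0, 148.3]
tool_rot: [[0.995, -0.097, 0.003], [-0.097, -0.995, 0.001], [0.002, -0.001, -1.0]]
force: [0.9, -0.5, -1.5]
gripper_width: 33.8
```

```bash
python3 -m crank '[[[-2.4,3.8,30,0,0,0.011,20],[0,0,30,0,0,0,20],[0,0,30,0,0,0,20],[0,0,3,0,0,0,20]]]' 60
```

```text
time: 9.62
eef_pos: [423.9, -70.8, 56.2]
tool_rot: [[0.995, -0.101, 0.009], [-0.101, -0.995, -0.001], [0.009, -0.0, -1.0]]
force: [0.2, 0.3, -0.6]
gripper_width: 33.4
```

Run:
```python
from h import *
for n in ["top","side"]:
    p=vision.get_image(n); T=world_from_cam(p); f=cloud(p,p["depth"]>0,T)
    f=f[(f[:,0]>465)&(f[:,0]<600)&(f[:,1]>-140)&(f[:,1]<-30)&(f[:,2]>68)&(f[:,2]<88)]
    print(n,len(f))
    for x in range(465,600,15):
        b=f[(f[:,0]>=x)&(f[:,0]<x+15)]
        if len(b): print(x,len(b),np.percentile(b[:,1],[3,97]).round(1),b[:,1].min()/2+b[:,1].max()/2,b[:,2].mean().round(1),b[:,0].max().round(1))
    save(p,n+"1.png")
cv2.imwrite("pics/b.png",cv2.resize(cv2.imread("pics/side1.png")[140:290,250:450],None,fx=3.5,fy=3.5,interpolation=2))
```

```text
top 440
495 58 [-100.4  -66.5] -82.19803453209438 77.5 510.0
510 90 [-100.2  -60.8] -81.18242136685242 77.2 525.0
525 90 [-101.1  -61.6] -81.90140114001225 77.1 539.9
540 76 [-99.6 -68.7] -85.25169567692085 77.7 554.6
555 80 [-101.7  -70.7] -85.84806286748221 78.3 569.9
570 46 [-100.9  -71.6] -86.3860037490945 77.5 581.0
side 248
465 4 [-58.2 -56.8] -57.544849904163584 70.0 476.9
480 6 [-61.3 -55.6] -58.35672405317405 69.2 494.5
495 16 [-66.9 -55.2] -60.96547889856686 71.9 508.6
510 49 [-86.7 -58. ] -73.52940545376339 75.2 524.7
525 48 [-92.5 -62.5] -75.68790451617713 76.1 539.5
540 53 [-98.6 -66. ] -82.58092627122966 75.7 554.9
555 51 [-97.1 -67.5] -81.4802901252819 76.8 570.0
570 21 [-94.8 -69.5] -82.53187740416047 75.9 577.2
```

View pics/b.png

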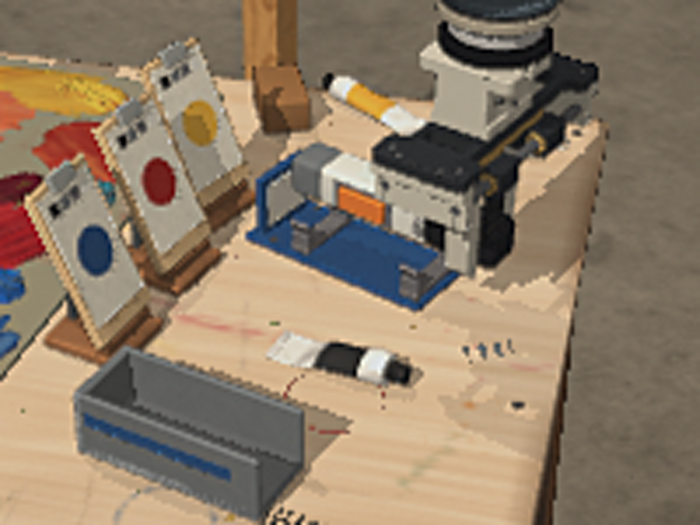

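```bash
python3 -m crank '[[[-2.9,1.8,4,0,-0.009,0.014,20],[-0.5,0,8,0,-0.001,0.002,20],[-0.5,0,5,0,0,0,20]]]' 60
```

```text
time: 10.1
eef_pos: [422.3, -73.0, 42.1]
tool_rot: [[0.993, -0.117, 0.006], [-0.117, -0.993, -0.002], [0.006, 0.001, -1.0]]
force: [-0.0, -0.5, -1.8]
gripper_width: 33.6
```

```bash
python3 -m crank '[[[-1.5,-0.3,8,0,-0.005,-0.003,20],[-0.5,0,7,0,-0.002,0,20]]]' 60
python3 -m crank '[[[0,0,4,0,-0.002,0,20],[0,0,1,0,0,0,20]]]' 60
```

```text
time: 10.35
eef_pos: [420.4, -72.5, 26.3]
tool_rot: [[0.993, -0.114, -0.001], [-0.114, -0.993, -0.001], [-0.001, 0.001, -1.0]]
force: [-0.8, -0.2, -1.1]
gripper_width: 33.4
time: 10.6
eef_pos: [420.0, -72.6, 21.4]
tool_rot: [[0.993, -0.114, -0.005], [-0.114, -0.993, -0.0], [-0.005, 0.001, -1.0]]
force: [-9.6, 0.8, 25.3]
gripper_width: 33.6
```

```bash
python3 -m crank '[[[0,0,-1.5,0,0.003,0,33],[0,0,0,0,0,0,60],[0,0,0,0,0,0,75],[0,0,0,0,0,0,75],[0,0,0,0,0,0,75]]]' 20
python3 -m crank '[[[0,0,0,0,0,0,80],[0,0,-25,0,0,0,80],[0,0,-40,0,0,0,93],[0,0,-50,0,0,0,93],[0,0,0,0,0,0,93]]]' 20
python3 - <<'E'
from h import *
s=sensors.state(); p=vision.get_image("wrist"); T=world_from_cam(p,s); save(p,"w4.png"); R=np.array(s["tool_rot"])
f=cloud(p,p["depth"]>0,T)
f=f[(f[:,0]>385)&(f[:,0]<640)&(f[:,1]>-160)&(f[:,1]<-20)]
e=np.array([np.cos(-.122),np.sin(-.122)]); n=np.array([-e[1],e[0]]); o=np.array([490.3,-81.])
d=f[:,:2]-o; u=d@e; v=d@n
for lo in range(-100,140,10):
    m=(u>=lo)&(u<lo+10)
    a=m&(f[:,2]>38)&(f[:,2]<60); b=m&(f[:,2]>18)&(f[:,2]<36)
    print(lo,a.sum(),np.percentile(v[a],[3,50,97]).round(1) if a.sum()>5 else '',f[a,2].mean().round(1) if a.sum() else '','|',b.sum(),np.percentile(v[b],[2,98]).round(1) if b.sum()>5 else '')
a=(f[:,2]>38)&(f[:,2]<60)&(u<50)&(abs(v)<30);print('tail end u',np.percentile(u[a],[0.5,1,2]))
E
```

```text
time: 11.22
eef_pos: [420.4, -72.7, 22.7]
tool_rot: [[0.993, -0.114, -0.001], [-0.114, -0.993, -0.001], [-0.001, 0.001, -1.0]]
force: [-0.7, -0.3, -0.3]
gripper_width: 69.7
time: 11.85
eef_pos: [420.4, -72.6, 140.6]
tool_rot: [[0.993, -0.114, -0.002], [-0.114, -0.993, -0.001], [-0.002, 0.001, -1.0]]
force: [-0.8, 0.7, -1.3]
gripper_width: 92.8
-100 27 [-10.6  -0.6  11.3] 39.5 | 0 
-90 466 [-15.2   0.2  15. ] 43.9 | 0 
-80 525 [-15.8  -0.5  14.9] 44.2 | 1 
-70 552 [-15.7  -0.3  15.2] 44.3 | 0 
-60 574 [-15.4  -0.3  15.6] 44.0 | 0 
-50 582 [-15.2  -0.2  15.6] 43.8 | 0 
-40 607 [-15.7  -0.1  15.4] 43.9 | 175 [-29.3  32. ]
-30 632 [-15.4  -0.   16.1] 44.0 | 390 [-29.   31.9]
-20 650 [-15.9   0.1  16.1] 44.0 | 52 [-28.1  31.6]
-10 717 [-15.7   0.8  17.2] 43.8 | 5 
0 750 [-16.3   0.9  18.1] 44.1 | 24 [-21.8  22.2]
10 783 [-16.7   0.3  18. ] 44.1 | 16 [-21.5  21.9]
20 790 [-16.4   1.   17.9] 44.1 | 14 [-21.8  21.7]
30 819 [-16.2   0.5  17.7] 43.7 | 15 [-21.6  21.4]
40 791 [-15.2   0.6  16.3] 43.9 | 0 
50 771 [-14.9   0.   15.5] 43.5 | 1 
60 858 [-15.3   0.1  16. ] 43.9 | 388 [-29.1  31.2]
70 193 [-15.3   0.1  16. ] 43.9 | 380 [-29.5  31.7]
80 0   | 0 
90 0   | 0 
100 0   | 0 
110 0   | 0 
120 0   | 0 
130 0   | 0 
tail end u [-89.41938473 -88.1749598  -85.41745175]
```

View pics/w4.png

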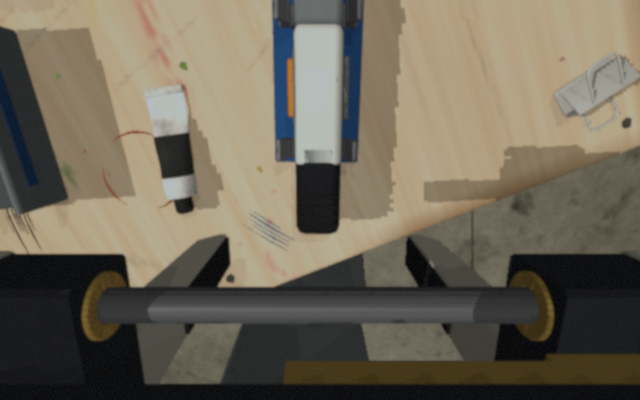

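The meter lies level in the saddles (top at z 44, centred within about 1 mm, tail end at u ≈ -90). In the view the tail is at (318,200), the trigger at (290,85), and the paint tube hasn't moved. Next is the trigger grasp.

```bash
python3 -m crank '[[[45,0.5,0,0,0,0,93],[45,0,0,0,0,0,93],[0,0,30,0,0,0,93],[0,0,30,0,0,0,93],[0,0,0,0,0,0,93]]]' 40
```

```text
time: 12.52
eef_pos: [507.3, -82.5, 69.4]
tool_rot: [[0.993, -0.115, -0.015], [-0.115, -0.993, 0.003], [-0.015, -0.001, -1.0]]
force: [-0.4, -0.3, 0.3]
gripper_width: 93.1
```

```bash
python3 -m crank '[[[3,0.7,18,0,0.015,0,93],[0,0,18,0,0,0,93],[0,0,5,0,0,0,93],[0,0,0,0,0,0,80]]]' 40
```

```text
time: 13.02
eef_pos: [509.9, -83.4, 27.4]
tool_rot: [[0.993, -0.115, -0.001], [-0.115, -0.993, 0.001], [-0.001, -0.001, -1.0]]
force: [0.4, 0.0, 0.5]
gripper_width: 86.5
```

```bash
python3 -m crank '[[[0,0,0.5,0,0,0,60],[0,0,0,0,0,0,50],[0,0,0,0,0,0,48],[0,0,0,0,0,0,48]]]' 40
python3 -m crank '[[[0,0,0,0,0,0,20],[0,0,0,0,0,0,20],[0,0,0,0,0,0,20],[0,0,0,0,0,0,20],[0,0,0,0,0,0,20]]]' 40
```

```text
time: 13.52
eef_pos: [510.8, -83.6, 28.4]
tool_rot: [[0.993, -0.115, 0.002], [-0.115, -0.993, 0.0], [0.001, -0.001, -1.0]]
force: [0.2, -0.1, -0.6]
gripper_width: 49.6
time: 14.15
eef_pos: [510.8, -83.6, 28.5]
tool_rot: [[0.993, -0.115, 0.002], [-0.115, -0.993, 0.0], [0.001, -0.001, -1.0]]
force: [-0.9, -0.2, 0.3]
gripper_width: 39.2
```

```bash
python3 -m crank '[[[0,0,0,0,0,0,20],[0,0,0,0,0,0,20],[0,0,-10,0,0,0,20],[0,0,-40,0,0,0,20],[0,0,-50,0,0,0,20]]]' 40
python3 -m crank '[[[0,0,-50,0,0,0,20],[0,0,0,0,0,0,20]]]' 40
python3 - <<'E'
from h import *
s=sensors.state(); R=np.array(s["tool_rot"])
for n in ["top","side","wrist"]:
    p=vision.get_image(n); T=world_from_cam(p,s)
    if n=="wrist":
        save(p,"w5.png"); f=cloud(p,p["depth"]>0,np.array(p["tool_from_camera"]))
        k=f[(abs(f[:,1])<19)&(f[:,2]<0)&(f[:,2]>-45)&(f[:,0]>5)&(f[:,0]<90)]
        for x in range(10,90,10):
            b=k[(k[:,0]>=x)&(k[:,0]<x+10)]
            if len(b)>5: print(x,len(b),np.percentile(b[:,1],[2,50,98]).round(1),np.median(b[:,2]).round(1))
        print('nose end x',np.percentile(k[:,0],[98,99.5]))
    hsv=cv2.cvtColor(p["img"],cv2.COLOR_RGB2HSV).astype(int)
    m=((hsv[...,0]<8)|(hsv[...,0]>172))&(hsv[...,1]>130)&(hsv[...,2]>60)
    c,l,st,ce=cv2.connectedComponentsWithStats(m.astype(np.uint8))
    f=np.zeros_like(m)
    for i in range(1,c):
        if st[i,4]<30: continue
        k=cloud(p,l==i,T)
        if len(k)<10: continue
        md=np.median(k,0)
        if 60<md[2]<95 and abs(md[1]-4)<25:
            print(n,st[i],ce[i],k.mean(0).round(1),((k.max(0)+k.min(0))/2).round(1))
    if n!="wrist":
        f=cloud(p,p["depth"]>0,T); c=f[(f[:,0]>615)&(f[:,0]<690)&(abs(f[:,1]-4)<28)&(f[:,2]>25)&(f[:,2]<120)]
        for _ in range(8):
            A=np.c_[c[:,1:],np.ones(len(c))]; co,*_=np.linalg.lstsq(A,c[:,0],rcond=None); e=abs(A@co-c[:,0]); c=c[e<max(3,np.percentile(e,90))]
        nn=np.array([1,-co[0],-co[1]]);nn/=np.linalg.norm(nn)
        print(n,'plane',nn.round(3),'yaw',np.arctan2(nn[1],nn[0]).round(3),len(c),co@[4,75,1])
E
```

```text
time: 14.78
eef_pos: [508.6, -83.2, 128.9]
tool_rot: [[0.993, -0.115, -0.005], [-0.115, -0.993, 0.002], [-0.006, -0.002, -1.0]]
force: [1.2, 0.7, -2.2]
gripper_width: 39.1
time: 15.02
eef_pos: [510.0, -83.5, 184.7]
tool_rot: [[0.993, -0.115, 0.001], [-0.115, -0.993, 0.001], [0.001, -0.001, -1.0]]
force: [0.2, -0.4, -2.6]
gripper_width: 38.9
top [329 159  13   8  78] [335.06410256 162.34615385] [650.2  -0.   76. ] [650.   -0.   76.1]
top plane [ 0.909 -0.034 -0.416] yaw -0.037 473 650.3460875070876
side [291 185   9  13  93] [295.         191.38709677] [6.485e+02 2.000e-01 7.420e+01] [6.476e+02 4.000e-01 7.460e+01]
side plane [ 0.907 -0.018 -0.42 ] yaw -0.02 516 649.7036954755033
10 1935 [-17.8  -0.   18.2] -15.7
20 1765 [-18.1  -2.1  13.6] -15.8
30 1814 [-17.6  -2.5  13. ] -15.1
40 1911 [-17.9  -2.1  13.5] -15.7
50 2104 [-18.1  -2.1  13.7] -15.7
60 1276 [-16.9  -2.4  12.1] -13.6
nose end x [65.51697691 67.10072709]
wrist [ 147    4   55   36 1492] [173.68096515  21.40348525] [651.9  -1.   81.9] [651.6  -0.8  81.2]
```

View pics/w5.png

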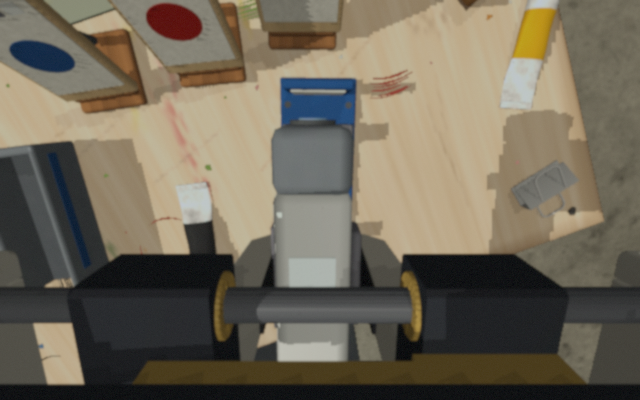

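The meter is held over the trigger (opening 39 mm), with the nose at (312,155). The red patch shows at (174,21). Now to standoff, then turn towards the panel.

```bash
python3 -m crank '[[[-11,-42,0,0,0,0,20],[-11,-42,0,0,0,0,20],[0,0,0,0,0,-0.087,20],[0,0,0,0,-0.14,0,20],[0,0,0,0,-0.14,0,20]]]' 40
python3 -m crank '[[[0,0,0,0,-0.14,0,20],[0,0,0,0,0,0,20],[0,0,0,0,0,0,20]]]' 40
cat > aim.py <<'E'
from h import *
from scipy.spatial.transform import Rotation as Ro
import sys
stand=float(sys.argv[1]); s=sensors.state(); R=np.array(s["tool_rot"]); t=np.array(s["eef_pos"])
y,p=-0.028,np.radians(25)
x=np.array([np.cos(p)*np.cos(y),np.cos(p)*np.sin(y),-np.sin(p)]); yy=np.array([np.sin(y),-np.cos(y),0]); D=np.c_[x,yy,np.cross(x,yy)]
nose=np.array([69,-2.1,.3]); P=np.array([650,0,75.])
tgt=P-D@(nose+[stand,0,0])
print("shift",(R.T@(tgt-t)).round(1),"rotvec",Ro.from_matrix(R.T@D).as_rotvec().round(4),"patch in nose",(R.T@(P-t)-nose).round(1),"q",np.round(s["q"],2))
E
python3 aim.py 60
```

```text
time: 15.8
eef_pos: [490.2, 6.1, 173.3]
tool_rot: [[0.953, -0.026, -0.303], [-0.023, -1.0, 0.011], [-0.303, -0.004, -0.953]]
force: [0.2, 0.6, -1.7]
gripper_width: 39.1
time: 16.18
eef_pos: [489.0, 6.2, 168.5]
tool_rot: [[0.897, -0.025, -0.442], [-0.021, -1.0, 0.015], [-0.442, -0.004, -0.897]]
force: [-0.1, -0.3, -1.6]
gripper_width: 39.0
shift [56.9  4.1 15.1] rotvec [-0.0026  0.0217  0.0041] patch in nose [116.8   4.6  12.3] q [-0.07  0.55  1.59 -0.02  1.46  1.53]
```

```bash
python3 -m crank '[[[28,2,8,0,0.02,0.004,20],[28,2,7,0,0,0,20],[0,0,0,0,0,0,20],[0,0,0,0,0,0,20]]]' 40; python3 aim.py 40
```

```text
time: 16.68
eef_pos: [531.9, 1.2, 130.8]
tool_rot: [[0.908, -0.029, -0.417], [-0.025, -1.0, 0.014], [-0.417, -0.002, -0.909]]
force: [-0.8, 0.2, -1.3]
gripper_width: 39.0
shift [21.6  0.   0.5] rotvec [-0.0027 -0.0057 -0.    ] patch in nose [61.6  0.   1.1] q [-0.08  0.66  1.5  -0.02  1.41  1.53]
```

```bash
python3 -m crank '[[[21,0,0,0,-0.004,0,20],[0,0,0,0,0,0,20]]]' 40; python3 aim.py 40
python3 - <<'E'
from h import *
s=sensors.state();R=np.array(s["tool_rot"]);t=np.array(s["eef_pos"])
im=[]
for n in ["side","top"]:
    p=vision.get_image(n);T=world_from_cam(p); a=p["img"].copy(); a=cv2.resize(a,None,fx=5,fy=5,interpolation=2)
    for k,c in (((69,-2.1,.3),(0,255,0)),((109,-2.1,.3),(0,255,255))):
        u,v=proj(p,t+R@np.array(k),T); cv2.circle(a,(int(u*5+2),int(v*5+2)),4,c,-1)
    u,v=proj(p,np.array([650,0,75.]),T); u,v=int(5*u),int(5*v); im.append(a[max(v-200,0):v+200,u-200:u+200])
    f=cloud(p,p["depth"]>0,T); k=(f-t)@R; k=k[(k[:,0]>42)&(k[:,0]<75)&(abs(k[:,1])<28)&(abs(k[:,2])<25)]
    print(n,len(k),np.percentile(k,[2,50,98],axis=0).round(1))
cv2.imwrite("pics/c.png",np.hstack(im)[:,:,::-1])
E
```

```text
time: 16.92
eef_pos: [550.3, 0.9, 123.7]
tool_rot: [[0.908, -0.029, -0.419], [-0.025, -1.0, 0.014], [-0.419, -0.002, -0.908]]
force: [-0.4, 0.2, -1.3]
gripper_width: 39.3
shift [1.9 0.2 1.7] rotvec [-0.0027 -0.0038  0.    ] patch in nose [41.9  0.2  2.2] q [-0.07  0.7   1.45 -0.02  1.43  1.53]
side 89 [[ 42.9 -22.9 -14.7]
 [ 51.8 -18.5  -3.2]
 [ 62.2   3.7  15.2]]Traceback (most recent call last):
  File "<stdin>", line 10, in <module>
    return _quantile_unchecked(
        a, q, axis, out, overwrite_input, method, keepdims, weights)
    return _ureduce(a,
                    func=_quantile_ureduce_func,
    ...<5 lines>...
                    overwrite_input=overwrite_input,
                    method=method)
    r = func(a, **kwargs)
    result = _quantile(arr,
                       quantiles=q,
    ...<2 lines>...
                       out=out,
                       weights=wgt)
    slices_having_nans = np.isnan(arr[-1, ...])
                                  ~~~^^^^^^^^^
IndexError: index -1 is out of bounds for axis 0 with size 0
```

```bash
python3 -m crank '[[[0,0,2,0,0,0,20],[0,0,0,0,0,0,20]]]' 40; python3 aim.py 40
python3 - <<'E'
from h import *
s=sensors.state();R=np.array(s["tool_rot"]);t=np.array(s["eef_pos"])
p=vision.get_image("side");T=world_from_cam(p); a=cv2.resize(p["img"],None,fx=6,fy=6,interpolation=2)
for k,c in (((69,-2.1,.3),(0,255,0)),((109,-2.1,.3),(0,255,255))):
    u,v=proj(p,t+R@np.array(k),T); print(u,v); cv2.circle(a,(int(u*6+3),int(v*6+3)),4,c,-1)
u,v=proj(p,np.array([650,0,75.]),T); u,v=int(6*u),int(6*v)
cv2.imwrite("pics/c.png",a[v-250:v+250,u-250:u+400][:,:,::-1])
E
```

```text
time: 17.27
eef_pos: [548.1, 1.0, 123.2]
tool_rot: [[0.908, -0.029, -0.418], [-0.025, -1.0, 0.014], [-0.419, -0.002, -0.908]]
force: [0.8, -0.3, -1.8]
gripper_width: 39.1
shift [3.7 0.3 0.4] rotvec [-0.0026 -0.0044  0.0002] patch in nose [43.7  0.3  0.8] q [-0.07  0.69  1.46 -0.02  1.42  1.53]
306.97569390873656 188.8430691720392
295.435200209715 190.53510089796964
```

View pics/c.png

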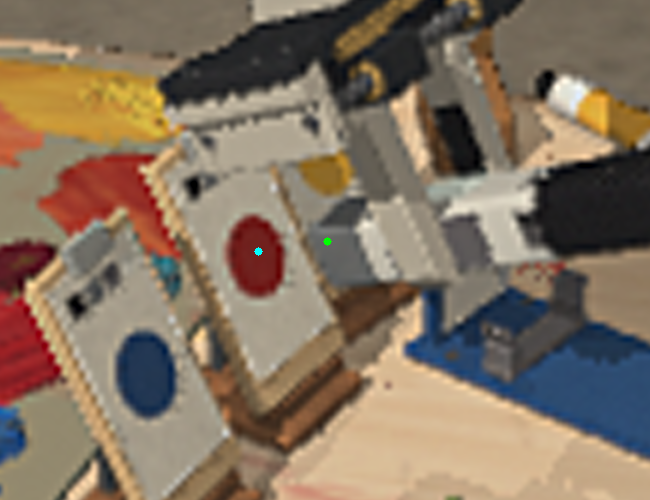

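Side view: the projected axis meets the panel at (258,251), while the red disc's centre is near (256,256), so about 2 mm off. The gap to the panel is clear. Holding.

```bash
python3 -m crank '[[[2,0,1.5,0,0,0,20],[0,0,0,0,0,0,20],[0,0,0,0,0,0,20],[0,0,0,0,0,0,20],[0,0,0,0,0,0,20]]]' 40;python3 aim.py 40
python3 -m crank '[[[0,0,0,0,0,0,20],[0,0,0,0,0,0,20],[0,0,0,0,0,0,20],[0,0,0,0,0,0,20],[0,0,0,0,0,0,20]]]' 40 >/dev/null;python3 aim.py 40
python3 -m crank '[[[0,0,0,0,0,0,20],[0,0,0,0,0,0,20],[0,0,0,0,0,0,20],[0,0,0,0,0,0,20],[0,0,0,0,0,0,20]]]' 40 >/dev/null;python3 aim.py 40
python3 -m crank '[[[0,0,0,0,0,0,20],[0,0,0,0,0,0,20],[0,0,0,0,0,0,20],[0,0,0,0,0,0,20],[0,0,0,0,0,0,20]]]' 40;python3 aim.py 40
```

```text
time: 17.95
eef_pos: [549.4, 1.0, 120.9]
tool_rot: [[0.908, -0.029, -0.418], [-0.025, -1.0, 0.014], [-0.418, -0.002, -0.908]]
force: [0.9, -0.9, -1.5]
gripper_width: 38.7
shift [ 1.5  0.3 -1.1] rotvec [-0.0026 -0.0046  0.0001] patch in nose [41.5  0.3 -0.6] q [-0.07  0.7   1.45 -0.02  1.42  1.53]
shift [ 1.6  0.3 -1.1] rotvec [-0.0026 -0.0045  0.0001] patch in nose [41.6  0.3 -0.6] q [-0.07  0.7   1.45 -0.02  1.42  1.53]
shift [ 1.6  0.2 -1.1] rotvec [-0.0026 -0.0046  0.0001] patch in nose [41.6  0.3 -0.6] q [-0.07  0.7   1.45 -0.02  1.42  1.53]
time: 19.82
eef_pos: [549.4, 1.0, 121.0]
tool_rot: [[0.908, -0.029, -0.418], [-0.025, -1.0, 0.014], [-0.418, -0.002, -0.908]]
force: [-0.2, -0.4, -1.7]
gripper_width: 38.8
shift [ 1.6  0.3 -1.1] rotvec [-0.0026 -0.0046  0.0001] patch in nose [41.6  0.3 -0.6] q [-0.07  0.7   1.45 -0.02  1.42  1.53]
```

Held steady about 2.4 s, with window at 41.6 mm, axis offsets (0.3, -0.6) mm and tilt under 0.01 rad. Retreating and going back to the rest.

```bash
python3 -m crank '[[[-30,0,-10,0,0,0,20],[-45,0,-20,0,0,0,20],[0,0,-20,0,0.14,0,20],[0,0,0,0,0.14,0,20],[0,0,0,0,0.14,0,20]]]' 40
python3 -m crank '[[[0,0,0,0,0,0.087,20],[0,0,0,0,0,0,20]]]' 40
```

```text
time: 20.45
eef_pos: [501.7, 2.1, 199.6]
tool_rot: [[1.0, -0.029, -0.0], [-0.029, -1.0, 0.002], [-0.001, -0.002, -1.0]]
force: [0.6, -0.7, -1.9]
gripper_width: 39.0
time: 20.7
eef_pos: [500.4, 2.2, 200.6]
tool_rot: [[0.993, -0.117, 0.002], [-0.117, -0.993, 0.002], [0.002, -0.002, -1.0]]
force: [0.1, 0.3, -1.4]
gripper_width: 38.9
```

```bash
python3 -m crank '[[[10,42,0,0,0,0,20],[9.5,42,0,0,0,0,20],[0,0,45,0,0,0,20],[0,0,45,0,0,0,20],[0,0,35,0,0,0,20]]]' 40
python3 -m crank '[[[0,0,0,0,0,0,20]]]' 40
```

```text
time: 21.32
eef_pos: [513.4, -86.7, 74.3]
tool_rot: [[0.994, -0.106, 0.007], [-0.106, -0.994, 0.001], [0.007, -0.002, -1.0]]
force: [0.2, -0.3, -1.0]
gripper_width: 38.9
time: 21.45
eef_pos: [512.2, -86.5, 72.3]
tool_rot: [[0.995, -0.104, 0.002], [-0.104, -0.995, 0.002], [0.002, -0.002, -1.0]]
force: [-0.4, -0.2, -1.5]
gripper_width: 39.0
```

```bash
python3 -m crank '[[[-2.2,-2.7,8,0,0,0.013,20],[0,0,10,0,0,0,20],[0,0,1,0,0,0,20]]]' 40; python3 rest.py | head -3
```

```text
time: 21.82
eef_pos: [512.0, -83.6, 55.1]
tool_rot: [[0.993, -0.116, 0.006], [-0.116, -0.993, 0.001], [0.006, -0.002, -1.0]]
force: [-0.6, -0.4, -1.5]
gripper_width: 38.8
[512.  -83.6  55.1] toolyaw -0.1162
saddle 20 ((463.75628662109375, -46.97499465942383), (1.2981120347976685, 7.189006805419922), 78.2166976928711) 33.8 [463.  -47.   32.2]
saddle 106 ((561.9008178710938, -88.81484985351562), (61.836090087890625, 15.760636329650879), 83.31031036376953) 32.7 [563.7 -74.8  30. ]
```

```bash
python3 -m crank '[[[-2,0.5,10,0,-0.005,0,20],[-0.5,0,9,0,-0.001,0,20],[0,0,3,0,0,0,20]]]' 40
python3 -m crank '[[[0,0,3.5,0,0,0,20],[0,0,0,0,0,0,20]]]' 40
```

```text
time: 22.25
eef_pos: [510.0, -84.0, 32.6]
tool_rot: [[0.993, -0.116, 0.001], [-0.116, -0.993, 0.001], [0.001, -0.002, -1.0]]
force: [0.1, 0.2, -1.9]
gripper_width: 39.1
time: 22.5
eef_pos: [510.0, -84.0, 28.7]
tool_rot: [[0.993, -0.116, 0.001], [-0.116, -0.993, 0.001], [0.001, -0.002, -1.0]]
force: [-0.3, -0.3, -3.0]
gripper_width: 39.3
```

```bash
python3 -m crank '[[[0,0,1,0,0,0,20],[0,0,0,0,0,0,20]]]' 40
```

```text
time: 22.75
eef_pos: [510.2, -84.0, 28.7]
tool_rot: [[0.993, -0.116, 0.002], [-0.116, -0.993, 0.001], [0.001, -0.001, -1.0]]
force: [-0.4, 0.4, -1.4]
gripper_width: 39.0
```

```bash
python3 -m crank '[[[0,0,0,0,0,0,50],[0,0,0,0,0,0,60],[0,0,0,0,0,0,80],[0,0,0,0,0,0,93],[0,0,0,0,0,0,93]]]' 20 
python3 -m crank '[[[0,0,0,0,0,0,93],[0,0,-25,0,0,0,93],[0,0,-40,0,0,0,93],[-40,0,-40,0,0,0,93],[-50,0,0,0,0,0,93]]]' 20 
python3 -m crank '[[[0,0,0,0,0,0,93],[0,0,0,0,0,0,93]]]'
python3 - <<'E'
from h import *
s=sensors.state(); p=vision.get_image("wrist"); T=world_from_cam(p,s); save(p,"w6.png")
f=cloud(p,p["depth"]>0,T); f=f[(f[:,0]>385)&(f[:,0]<640)&(f[:,1]>-160)&(f[:,1]<-20)]
e=np.array([np.cos(-.122),np.sin(-.122)]); n=np.array([-e[1],e[0]]); d=f[:,:2]-[490.3,-81.]; u=d@e; v=d@n
for lo in range(-100,110,20):
    m=(u>=lo)&(u<lo+20); a=m&(f[:,2]>38)&(f[:,2]<60); b=m&(f[:,2]>18)&(f[:,2]<36)
    print(lo,a.sum(),np.percentile(v[a],[3,50,97]).round(1) if a.sum()>5 else '',f[a,2].mean().round(1) if a.sum() else '','|',np.percentile(v[b],[2,98]).round(1) if b.sum()>5 else '')
a=(f[:,2]>38)&(f[:,2]<60)&(u<50)&(abs(v)<30);print('tail end u',np.percentile(u[a],[0.5,1,2]))
E
```

```text
time: 23.38
eef_pos: [510.6, -84.1, 28.9]
tool_rot: [[0.993, -0.116, 0.002], [-0.116, -0.993, 0.001], [0.002, -0.001, -1.0]]
force: [0.6, -0.0, -0.7]
gripper_width: 84.5
time: 24.0
eef_pos: [421.0, -74.0, 136.5]
tool_rot: [[0.993, -0.115, 0.003], [-0.115, -0.993, 0.001], [0.003, -0.001, -1.0]]
force: [-0.1, -0.3, 0.3]
gripper_width: 92.9
time: 24.25
eef_pos: [419.1, -73.7, 137.1]
tool_rot: [[0.993, -0.116, 0.003], [-0.116, -0.993, 0.001], [0.003, -0.001, -1.0]]
force: [0.6, 0.1, -0.5]
gripper_width: 92.9
-100 522 [-15.5  -0.8  14.5] 43.8 | 
-80 1104 [-16.   -0.7  15.2] 44.2 | 
-60 1212 [-16.2  -0.6  15. ] 43.9 | 
-40 1264 [-16.4  -0.5  15.3] 44.0 | [-29.   31.9]
-20 1401 [-16.1   0.3  16.2] 43.9 | [-28.7  31.1]
0 1554 [-17.   -0.2  16.8] 44.2 | [-22.4  21.4]
20 1637 [-16.6  -0.   17.1] 43.9 | [-22.3  21.6]
40 1605 [-15.9  -0.   15.4] 43.7 | 
60 963 [-16.3  -0.5  15.2] 43.9 | [-29.3  31.5]
80 0   | 
100 0   | 
tail end u [-89.54913434 -88.41654708 -85.79090757]
```

View pics/w6.png

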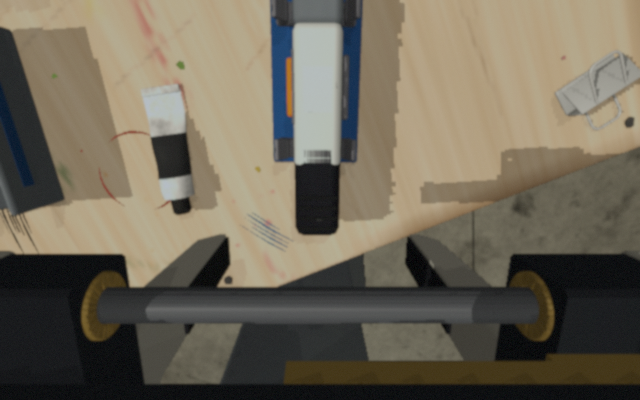

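The meter is back in the saddles: tail at (317,200), trigger at (290,85) and out to 21.5 mm, level and within about 1.5 mm of centre. The gripper is clear, so I'm handing in.

```bash
python3 -c "
from rig import ticket; print(ticket.close_job())"
```

```text
the job is handed in; nothing more can be done
None
```

I carried out the whole task and handed the job in at about 24 s of the 67 s allowed; the system gave no verdict.

I took the meter from the dock by the tail, laid it in the rest and let go. I then took it over the trigger so it read the white tile, aimed it at the red patch, laid it back in the rest and let go.

- **White tile reading:** the jaws stopped at 39 mm over trigger and thumb rest, so the trigger was fully squeezed. They were closed there for at least 0.4 s while the meter was still in the rest.
- **Red patch reading:** held steady for about 2.4 s. From the measured pose, the window was about 42 mm from the patch, the axis within 1 mm of its middle and the angle within 0.01 rad of square. The side picture put the aim about 2 mm off the middle just before the hold, and I shifted it 1.5 mm for that. The top camera could not check it because the arm was in the way.
- **Final position:** the last wrist-camera check shows the meter level in both saddles (top at z 44), about 1.5 mm off centre. It sits within a few millimetres of its seat lengthwise, judged from the tail end and trigger, because the nose end was out of that picture. The trigger is out, and the gripper is open and clear.
- **Surroundings:** nothing was knocked in any picture I looked at. The last one showed the near paint tube and the clip in place; I did not look again at the other loose items.

The calibration is good to about 2 mm, and the camera estimates of the red patch differed: the wrist camera put it about 6 mm higher than the other two. I used the stated 75 mm height.

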